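# Roll the reagent jar in front of the code reader

### The arm

A 6-joint arm with a two-finger parallel gripper is mounted at the origin on the work surface. World frame = base frame: x ahead of the robot, y to its left, z up, the work surface at z = 0. Lengths are in m, angles in rad, forces in N, time in s.
With the tool pointing down it reaches from about 0.275 to 0.875 m from the base axis. Payload 12.5 kg.
Tool frame: the origin (TCP) lies midway between the tips of the shut fingers; the grasp point (between the pads) lies 19 mm behind it (arm.grasp_offset is the distance from the TCP to the grasp point, in m); x points along the fingers, y is the direction in which the jaws open and shut, and the axes are right-handed (so a half turn about x gives the same grasp; the last joint's range is limited). The gripper opens to 85 mm and grips with 20 to 120 N. Pads are 22 mm wide; open, the fingers measure 114 mm over their backs; the gripper's body (76 mm by 85 mm) begins 54 mm behind the grasp point. The pads swing forward as they close: fully open they stand 13 mm farther back than shut.
Start: joints at [1.167, 0.351, 1.652, -0, 1.139, -0.085], TCP at [0.172, 0.522, 0.231] pointing down, gripper open.
Joint ranges: [-2.75, 2.75], [-0.79, 2.1], [0.01, 2.65], [-1.57, 4.71], [0.07, 3.14], [-2.87, 2.87]. Speed limits (rad/s): [2.22, 2.22, 2.79, 3.14, 3.14, 3.14].

### API

Orientations are given as a 3x3 rotation matrix whose columns are the frame's x, y, z axes.
In Python, from station import arm, get_image, order gives the robot as it stands.
- The arm moves only by the tool apply_moves, never from a script. Its argument "deltas" is a list of rows, each an object of numbers: "x", "y", "z": the shift along the tool's x, y, z in mm; "roll": the turn about the tool's x in rad. In form: [{"x": .., "y": .., "z": .., "roll": ..}, ...]. A call has 1 to 5 rows; each row shifts and turns the commanded pose from where the row before left it, along the tool's axes as they then stand; what a row does not reach is not made up. A row lasts 1/12 s, in which the tool goes at most 41.7 mm and 7.16 degrees, less where a joint would pass 70% of its speed; a pose out of reach is approached as far as the arm can. A call with a gripper value outside its range is refused whole. "claw" is the opening, from 0 (shut) to 1 (fully open), set as the call begins (left out, the last holds). The fingers move at their own pace and stop on an object; "grip_force" is the grip in N (left out, the last holds). Time passes only in rows, so rows that do not move let the fingers close. It gives the time, the measured TCP pose, the force and the opening at its end, in the units of the state.
- arm.get_obs(): the state, without advancing time (a new reading comes with each control period).
- get_image(name): name is "scene" or "top" or "wrist"; returns a dict with "image" (480x640x3 uint8, blue, green, red), "vertical_fov" (degrees; the focal length in pixels is half the picture's height over the tangent of half this angle, whatever the lens; pixels are square), "cx", "cy" (the principal point, pixels), "R" (3x3) and "t" (3): a world point X has camera coordinates R X + t. Camera axes: x right, y down, z forward; pixel columns grow to the right and rows downward; lengths in m; the calibration is good to about 2 mm. The wrist camera is an equidistant fisheye: a pixel r from the principal point sees the ray r / f radians off the axis. A picture is of the moment at which its call begins. There is no depth.
- order.close_job(): hands the job in, once; it reports no verdict.
The state is a dict: "time": time; "qpos": joint angles; "dq": joint speeds; "tau": joint torques, N m; "tcp_pos": TCP position; "tcp_rot": TCP orientation; "contact_force": force on the tool from outside, world axes, zero at the start; "moment": the same for the moment, N m; "gripper_width": finger opening in m.
Only numpy, scipy, OpenCV 4.12 (cv2) and the standard library are available. Lean on these libraries where they do the work, as an engineer would, in place of code of your own. Each camera call takes 0.05 s, during which the arm holds its last target.

### The job

The closed reagent jar is lying on its side on the rubber mat: with your fingertips on its top, roll it along the mat and stop it where its flat base squarely faces the round window of the code reader, centred on it (over the reader's aiming line), then leave it resting there. Only roll it: do not pinch or lift it, and do not push it from low down beside it. Leave the reader and the glassware and tub standing around undisturbed.

Things in the scene. Friction and masses are not known exactly. Their poses are not given: they have to be found in the camera images.
- jar: White plastic reagent jar with black screw lid, closed, lying on its side on the mat; loose, about 0.3 kg. Diameter 70 mm (lid 67), length 110 mm (24 of it lid). Origin on its axis, half-way along, 38 mm above the bench; the jar's top is 73 mm above the bench. x axis = its axis, from lid to flat base; y and z turn as it rolls (z up at the start).
- jar_base (a point): Centre of the jar's flat base, 55 mm from the jar's middle along its axis, 38 mm above the bench; this end faces the reader's side of the mat. The jar starts 80 to 155 mm to either side of the aiming line, its axis within 5 degrees of parallel to it, its base 50 to 75 mm short of the window's plane.
- reader: Fixed desktop code reader, a white box 80 mm deep, 74 wide, 73 high, foot 90 mm square, beyond the mat's far long edge. Origin on the bench at its front, on its centre line; x axis level, away from the mat, z up, y along the mat. Round black window, 52 mm wide, centre at x -4, z 38 mm. A thin white aiming line on the mat runs along its -x axis (y = 0).
- mat: Fixed grey rubber mat, 420 mm long (y axis, the rolling direction), 170 mm wide (x axis, away from the robot), 3 mm thick. Origin at the centre of its underside. Under a light press (2 to 5 N) the jar rolls on it without slipping, and pushed slowly it stops within a few mm when let go.
- flask: Bystander: small glass conical flask standing on the mat, on the other side of the aiming line from the jar, 64 mm wide at the foot, 100 mm high. Origin at the centre of its foot.
- cylinder: Bystander: glass measuring cylinder standing on the bench beyond the mat, foot 60 mm wide, 150 mm high. Origin at the centre of its foot.
- tub: Bystander: small white tub with black lid standing on the bench on the robot's side of the mat, 52 mm wide, 65 mm high. Origin at the centre of its foot.
- beaker: Bystander: glass beaker standing on the bench beyond the mat, 66 mm wide, 80 mm high. Origin at the centre of its foot.
There are look-alikes about, which are no part of the job. What is shaped like the jar but purple or red is not meant.

How it is judged:
On the way:
1. the jar has rolled through at least 75 degrees (not been slid along) (angle between jar's own z axis and vertical above 1.3 rad), for 0.05 s.
At the end, for the whole second after the job is handed in: The jar lies at rest on the mat, the centre of its base within 10 mm of the reader's centre line and 25 to 100 mm in front of the reader's front, its axis within 0.2 rad (11 degrees) of square to the reader (y of jar_base in the frame of reader between -0.01 and 0.01 m and x of jar_base in the frame of reader between -0.1 and -0.025 m and angle between the x axis of jar and the x axis of reader, either way round below 0.2 rad and height (world z) of jar between 0.034 and 0.042 m and linear speed of jar below 0.01 m/s and angular speed of jar below 0.3 rad/s); the robot touches nothing.
It fails at once if the jar is lifted or tipped: middle raised more than 8 mm, or axis more than 0.15 rad from level (height (world z) of jar above 0.046 m or angle between jar's own x axis and vertical below 1.42 rad or angle between jar's own x axis and vertical above 1.72 rad).
It fails at once if the jar is pushed or pinched low down: the fingers touch it while their tips reach below its upper third or so (grasp point lower than 66 mm above the bench) (contact force between the fingers and jar above 0.5 N and height (world z) of the grasp point below 0.066 m).
It fails at once if the reader is touched by the jar or the robot (contact force between anything else and reader above 1 N).
It fails at once if a bystander (flask, measuring cylinder, tub, beaker) is shifted by more than 12 mm or tipped (distance of any of flask, cylinder, tub, beaker from where it was at the start of the episode above 0.012 m or angle between any of flask, cylinder, tub, beaker's own z axis and vertical above 0.3 rad).
It also fails if it takes over 58 s, if anything falls off the work surface, if the arm or the gripper's body presses on something with over 40 N, if the wrist force passes 120 N, or if a joint passes its speed limit or range.

## Working session

There is one attempt and no reset: what is moved stays moved. The work goes in short steps, Python scripts to look and compute and a tool call to move; the robot and the scene stay as the last step left them, time stands still between calls to the robot, and variables do not carry over. Pictures are saved under pics/ and viewed, and the job is handed in when it is done.

Besides the shell and the picture viewer there is one more tool, called in YAML: its name, and indented under it one key for each argument. apply_moves: Moves the arm, as the interface text tells. Its arguments: {"type":"object","properties":{"deltas":{"type":"array","items":{"type":"object","properties":{"x":{"type":"number"},"y":{"type":"number"},"z":{"type":"number"},"roll":{"type":"number"}}}},"claw":{"type":"number"},"grip_force":{"type":"number"}},"required":["deltas"]}

```bash
ls; mkdir -p pics
python3 - <<'E'
from station import arm,get_image
import cv2
for n in("scene","top","wrist"):
    d=get_image(n);cv2.imwrite(f"pics/{n}0.png",d["image"]);print(n,d["vertical_fov"],d["cx"],d["cy"],d["R"],d["t"])
o=arm.get_obs();print(o)
E
```

```text
pics
scene 44.94398868825614 321.19235350765297 246.71418972137596 [[ 0.03626829  0.99909547 -0.0222003 ]
 [ 0.58543617 -0.03924536 -0.80976805]
 [-0.80990685  0.01637205 -0.58632998]] [ 0.00739577 -0.25546367  1.49757284]
top 55.139047535139596 308.79370246174284 237.32302128237862 [[-0.00305594 -0.99999248 -0.00238776]
 [-0.99734131  0.00322167 -0.07280064]
 [ 0.07280778  0.00215893 -0.99734365]] [-0.03049255  0.54157266  0.89128336]
wrist 65.70646984690485 317.2652503157996 246.61480499786342 [[ 3.13212670e-01  9.49682912e-01 -4.36386896e-04]
 [ 9.10784109e-01 -3.00253319e-01  2.83408276e-01]
 [ 2.69016970e-01 -8.91645171e-02 -9.58999248e-01]] [-0.54872589 -0.03749081  0.37917216]
{'time': 0.15, 'qpos': array([ 1.16739850e+00,  3.51107934e-01,  1.65229737e+00,  2.55714999e-06,
        1.13913501e+00, -8.45585424e-02]), 'dq': array([-0.00061151, -0.00355642, -0.00278329, -0.00080194,  0.00015798,
        0.00097452]), 'tau': array([ 7.43700512e-04, -5.06252432e+01, -2.91504085e+01, -1.35086007e-04,
        3.35139637e-03,  1.01001140e-05]), 'tcp_pos': array([0.17225063, 0.52204144, 0.23087687]), 'tcp_rot': array([[-3.74136160e-04,  3.13465398e-01,  9.49599549e-01],
       [-8.70682327e-04,  9.49599154e-01, -3.13465610e-01],
       [-9.99999551e-01, -9.44078365e-04, -8.23505986e-05]]), 'contact_force': array([ 0.18906449,  0.22804401, -0.24061697]), 'moment': array([-0.00928437,  0.0119213 ,  0.0337754 ]), 'gripper_width': 0.08550876344509804}
```

View pics/top0.png

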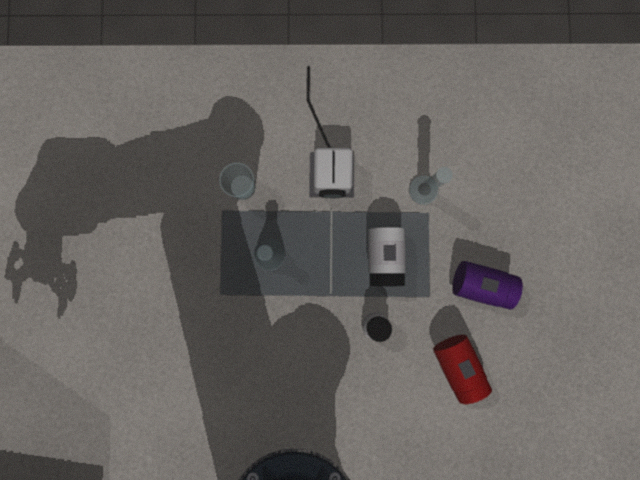

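View pics/scene0.png

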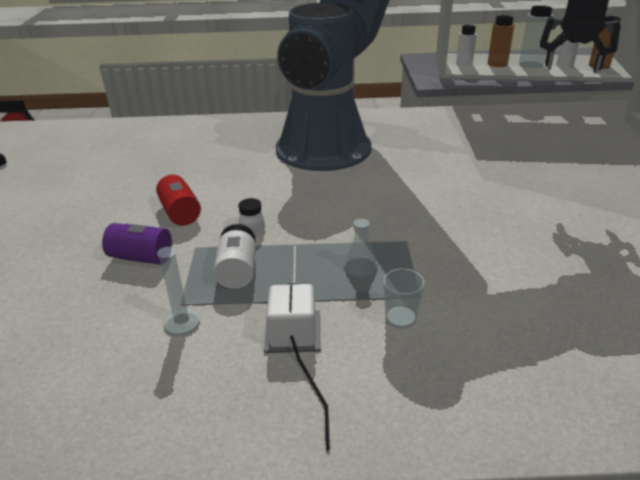

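The jar is at about (387,255) in the top view. The aiming line is at column 331, with the flask to its left at (272,250) and the tub below at (379,328).

```bash
cat > h.py <<'E'
import numpy as np,cv2
from station import arm,get_image
def f_(d): return 240/np.tan(np.radians(d["vertical_fov"])/2)
def ray(d,u,v):
    f=f_(d);c=np.array([(u-d["cx"])/f,(v-d["cy"])/f,1.]);R=np.array(d["R"]);return -R.T@np.array(d["t"]),R.T@c
def onz(d,u,v,z):
    o,r=ray(d,u,v);return o+r*(z-o[2])/r[2]
def proj(d,X):
    c=np.array(d["R"])@X+d["t"];f=f_(d);return c[0]/c[2]*f+d["cx"],c[1]/c[2]*f+d["cy"]
E
python3 - <<'E'
from h import *
for n,(a,b,c,e),s in(("top",(300,130,440,350),4),("scene",(170,180,330,360),5)):
    d=get_image(n);im=d["image"][b:e,a:c]
    s=min(800/(c-a),600/(e-b));im=cv2.convertScaleAbs(im,alpha=1.3);im=cv2.resize(im,None,fx=s,fy=s,interpolation=cv2.INTER_CUBIC)[:600,:800]
    print(n,s);cv2.imwrite(f"pics/{n}_c.png",im)
d=get_image("top");im=d["image"].astype(int)
for r in (230,240,250,262,270): print(r,im[r,360:415].sum(1)//3)
for r in (215,250,290): print(r,im[r,322:342].sum(1)//3)
for c in (380,387,394): print(c,im[218:292,c].sum(1)//3)
for r in (165,180): print(r,im[r,305:362].sum(1)//3)
E
```

```text
top 2.727272727272727
scene 3.3333333333333335
230 [ 78  73  77  71  80  79  65  40  62  75  88  90 100 107 101 106 117 122
 131 130 135 137 136 149 147 147 150 152 151 153 154 152 154 150 149 148
 145 145 140 137 125 126 116 110  93  71  77  76  79  77  76  76  76  82
  77]
240 [ 76  73  77  77  80  71  60  58  56  73  76  85  93 103 105 106 113 123
 125 130 131 136 138 143 139 139 138 150 146 146 148 145 147 151 139 147
 139 142 132 128 127 122 117 106  89  75  71  70  74  70  69  65  72  74
  74]
250 [ 79  78  71  83  75  72  59  50  62  69  86  86  94  98 106 107 112 126
 111 122 128 131 126  96  64  63  70  65  68  68  69  65  68  63  72  81
 122 136 128 128 123 120 114 101  90  82  74  66  72  72  62  75  67  66
  74]
262 [ 78  76  79  82  74  81  76  71  66  69  81  83  94  96 105 106 118 116
 120 119 123 131 133 132 134 139 139 138 135 147 151 149 146 143 144 130
 134 132 129 124 127 121 116 106  95  84  70  72  68  69  77  69  69  67
  72]
270 [ 75  77  81  74  79  81  79  78  69  68  86  92 100 104 113 113 123 128
 127 130 138 138 144 147 145 145 150 155 155 154 159 153 156
[... 1044 characters left out ...]
49 155 154 151 139 137 132 131 104  73  65  63  65  63  72  67  66  64
  67  60  62  63  70  68  88 130 144 137 139 151 148 148 146 147 153 148
 137  77  30  21  33  27  22  28  25  24  24  26  26  32  50  68  74  75
  76  76]
165 [116 123 116 120  98  83  69  66  68  93 119 131 148 149 148 152 150 154
 154 151 152 153 152 156 152 151 148  96  51  88 140 159 156 153 154 156
 154 149 152 157 155 152 156 153 148 145 125  92  69  94 107 106 106 111
 120 115 119]
180 [120 115 120 117  88  74  66  65  73 100 123 136 146 155 150 153 153 152
 151 153 153 155 154 157 155 154 147  95  46  96 140 158 154 152 159 155
 151 157 150 151 155 160 156 155 152 138 117  87  72  98 106 115 115 108
 111 109 111]
```

```bash
cat >> h.py <<'E'
def jar(d,exp=None,thr=93):
    """axis line from body silhouette edges in the top view; returns y(axis) at rows, yaw"""
    g=cv2.GaussianBlur(cv2.cvtColor(d["image"],cv2.COLOR_BGR2GRAY),(3,3),0)
    hsv=cv2.cvtColor(d["image"],cv2.COLOR_BGR2HSV)
    m=((g>thr)&(hsv[...,1]<60)).astype(np.uint8)
    m[:212]=0;m[292:]=0;m[:,:225]=0;m[:,428:]=0
    m=cv2.morphologyEx(m,cv2.MORPH_OPEN,np.ones((7,7),np.uint8))
    cs,_=cv2.findContours(m,cv2.RETR_EXTERNAL,cv2.CHAIN_APPROX_NONE)
    c=max(cs,key=cv2.contourArea);x,y,w,h=cv2.boundingRect(c)
    P=[]
    full=np.zeros_like(m);cv2.drawContours(full,[c],-1,1,-1)
    for r in range(y+5,y+h-5):
        q=np.flatnonzero(full[r]);
        P.append(onz(d,(q[0]+q[-1])/2,r,0.038)*0+ (onz(d,q[0],r,0.05)+onz(d,q[-1],r,0.05))/2)
    P=np.array(P);k=np.polyfit(P[:,0],P[:,1],1)
    return (x,y,w,h),P.mean(0),np.arctan(k[0]),k
E
python3 - <<'E'
from h import *
d=get_image("top");print("cam",-np.array(d["R"]).T@d["t"])
b,m,yaw,k=jar(d);print(b,m,np.degrees(yaw))
for z in(.03,.038,.05,.073): print(z,onz(d,368.5,250,z)[1],onz(d,404.7,250,z)[1])
for r in(215,250,290): print("line",onz(d,331.0,r,.003))
print("readertop",onz(d,314.3,170,.073),onz(d,352.3,170,.073),onz(d,331,196,.02))
print("base",onz(d,387,227.3,.073),onz(d,387,227.3,.038),"lidend",onz(d,387,286,.071),onz(d,387,286,.038))
for p in((272,250),(379,328)):print(onz(d,*p,.08))
print("matcorners",onz(d,222,211,.003),onz(d,429,296,.003))
E
```

```text
cam [ 0.47514724 -0.03416131  0.92826983]
(372, 227, 33, 46) [ 0.51547201 -0.18330292  0.05      ] 0.838732203333226
0.03 -0.14885517661380604 -0.21958393376025198
0.038 -0.14783371189335523 -0.21793255802620484
0.05 -0.146301514812679 -0.21545549442513415
0.073 -0.14336480374138288 -0.21070778918974867
line [ 0.58787673 -0.07726884  0.003     ]
line [ 0.5169503  -0.07680268  0.003     ]
line [ 0.43684879 -0.0762762   0.003     ]
readertop [ 0.6648357  -0.04308191  0.073     ] [ 0.66457883 -0.11472054  0.073     ] [ 0.62392726 -0.07672739  0.02      ]
base [ 0.55588199 -0.1784385   0.073     ] [ 0.55918588 -0.18434272  0.038     ] lidend [ 0.4467335  -0.17708799  0.071     ] [ 0.44563973 -0.18258985  0.038     ]
[0.51381625 0.03570181 0.08      ]
[ 0.37088208 -0.15983021  0.08      ]
matcorners [0.59677736 0.14366406 0.003     ] [ 0.42434741 -0.27201601  0.003     ]
```

View pics/top_c.png

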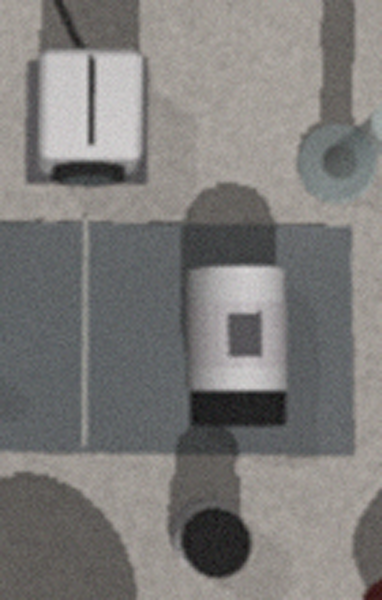

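View pics/scene_c.png

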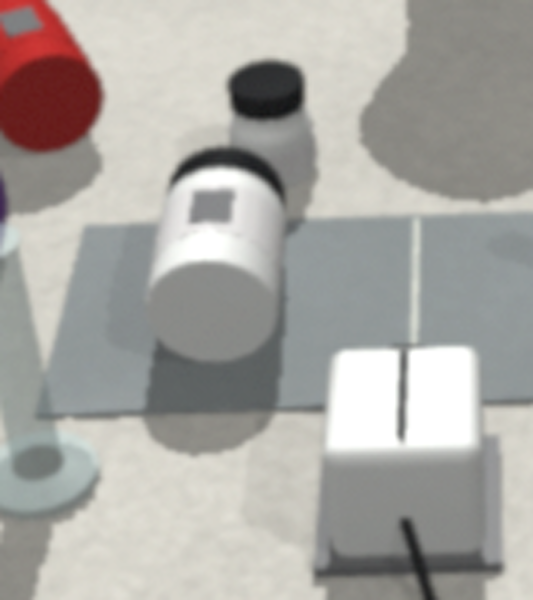

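Run:
```python
from h import *
dt=get_image("top");ds=get_image("scene")
A=ray(dt,389.8,252.8);B=ray(ds,233.6,241.8)
M=np.stack([A[1],-B[1]],1);s=np.linalg.lstsq(M,B[0]-A[0],rcond=None)[0]
p,q=A[0]+s[0]*A[1],B[0]+s[1]*B[1];print("label",p,q)
o,r=ray(ds,234.2,273.3);print("base centre at x=.556",o+r*(.556-o[0])/r[0])
print("line scene",onz(ds,417/3.333+170,280/3.333+180,.003))
```

```text
label [ 0.50827237 -0.18310085  0.07190021] [ 0.50821021 -0.18155696  0.07162929]
base centre at x=.556 [ 0.556      -0.18018471  0.03737245]
line scene [ 0.49135344 -0.07450983  0.003     ]
```

apply_moves:
  deltas:
    - {"z":20,"y":-30,"roll":-0.11}
    - {"z":20,"y":-30,"roll":-0.11}
    - {"z":20,"y":-30,"roll":-0.099}
    - {"z":30,"y":-25}
    - {"z":30,"y":-25}
  claw: 0

```text
schema error: expected keys x, y, z, roll
```

Both views agree: the jar is about 106 mm from the line in y, with its top at about 72 mm.

apply_moves:
  deltas:
    - {"x":0,"z":20,"y":-30,"roll":-0.11}
    - {"x":0,"z":20,"y":-30,"roll":-0.11}
    - {"x":0,"z":20,"y":-30,"roll":-0.099}
    - {"x":0,"z":20,"y":-33,"roll":0}
    - {"x":0,"z":20,"y":-33,"roll":0}
  claw: 0

```text
time: 0.87
tcp_pos: [0.2525, 0.3547, 0.2314]
tcp_rot: [[0.0, -0.002, 1.0], [0.0, 1.0, 0.002], [-1.0, 0.0, 0.0]]
contact_force: [1.9, -0.5, 1.3]
gripper_width: 0.0257
```

apply_moves:
  deltas:
    - {"x":0,"z":18,"y":-36,"roll":0}
    - {"x":0,"z":18,"y":-36,"roll":0}
    - {"x":0,"z":18,"y":-36,"roll":0}
    - {"x":0,"z":18,"y":-36,"roll":0}
    - {"x":0,"z":18,"y":-36,"roll":0}

```text
time: 1.28
tcp_pos: [0.3427, 0.1744, 0.2316]
tcp_rot: [[0.001, -0.001, 1.0], [0.0, 1.0, 0.001], [-1.0, 0.0, 0.001]]
contact_force: [0.8, 0.7, -1.0]
gripper_width: 0.0002
```

apply_moves:
  deltas:
    - {"x":0,"z":18,"y":-36,"roll":0}
    - {"x":0,"z":18,"y":-36,"roll":0}
    - {"x":0,"z":18,"y":-36,"roll":0}
    - {"x":0,"z":18,"y":-36,"roll":0}
    - {"x":0,"z":18,"y":-36,"roll":0}

```text
time: 1.7
tcp_pos: [0.4328, -0.0059, 0.2315]
tcp_rot: [[0.001, 0.0, 1.0], [-0.0, 1.0, -0.0], [-1.0, -0.0, 0.001]]
contact_force: [0.8, 1.2, -0.7]
gripper_width: 0.0003
```

apply_moves:
  deltas:
    - {"x":0,"z":10,"y":-30,"roll":0}
    - {"x":0,"z":10,"y":-30,"roll":0}
    - {"x":0,"z":10,"y":-30,"roll":0}
    - {"x":0,"z":0,"y":0,"roll":0}
    - {"x":0,"z":0,"y":0,"roll":0}

```text
time: 2.12
tcp_pos: [0.4624, -0.0948, 0.2311]
tcp_rot: [[-0.0, 0.002, 1.0], [0.0, 1.0, -0.002], [-1.0, 0.0, -0.0]]
contact_force: [-0.2, -0.6, 0.4]
gripper_width: -0.0002
```

apply_moves:
  deltas:
    - {"x":0,"z":17,"y":-32.7,"roll":0}
    - {"x":0,"z":17,"y":-32.7,"roll":0}
    - {"x":25,"z":17,"y":-32.7,"roll":0}
    - {"x":35,"z":0,"y":0,"roll":0}
    - {"x":35,"z":0,"y":0,"roll":0}

```text
time: 2.53
tcp_pos: [0.513, -0.1901, 0.1372]
tcp_rot: [[0.002, 0.001, 1.0], [-0.001, 1.0, -0.001], [-1.0, -0.001, 0.002]]
contact_force: [0.1, -0.6, -0.2]
gripper_width: -0.0002
```

apply_moves:
  deltas:
    - {"x":34,"z":0,"y":0,"roll":0}
    - {"x":15,"z":0,"y":0,"roll":0}
    - {"x":0,"z":0,"y":0,"roll":0}
    - {"x":0,"z":0,"y":0,"roll":0}

```text
time: 2.87
tcp_pos: [0.5122, -0.1888, 0.089]
tcp_rot: [[-0.001, -0.001, 1.0], [0.001, 1.0, 0.001], [-1.0, 0.001, -0.001]]
contact_force: [-0.5, -0.1, 0.7]
gripper_width: 0.0002
```

Run:
```python
from h import *
for n in("scene","top","wrist"):
    d=get_image(n);im=d["image"]
    if n=="scene": im=cv2.resize(im[160:320,160:330],None,fx=3.5,fy=3.5)
    if n=="top": im=cv2.resize(im[180:330,300:440],None,fx=4,fy=4)
    cv2.imwrite(f"pics/{n}1.png",im)
```

```text
(no output)
```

View pics/scene1.png

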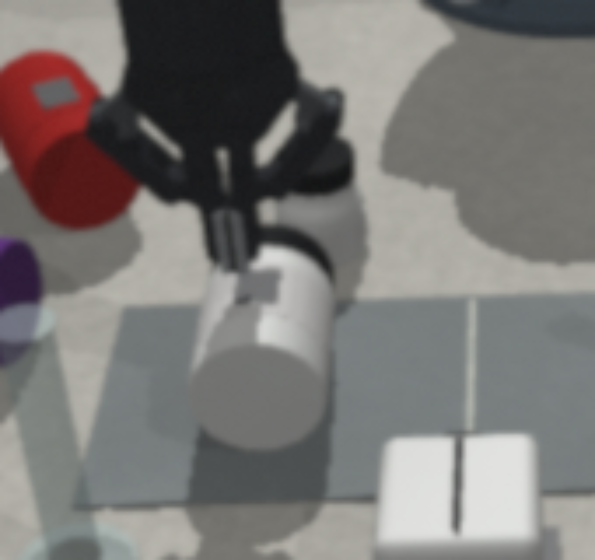

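View pics/wrist1.png

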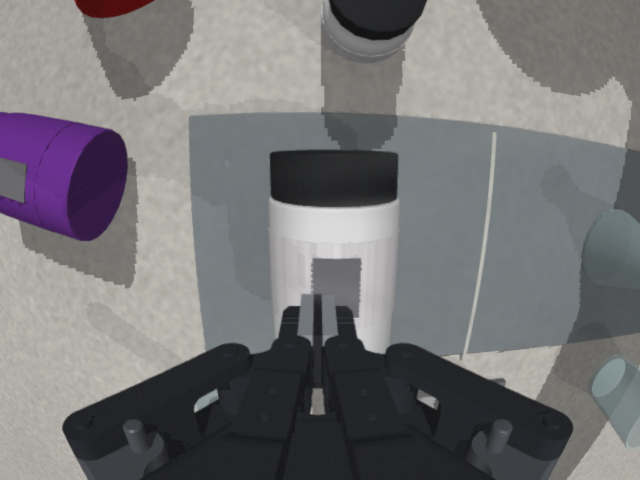

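apply_moves:
  deltas:
    - {"x":8,"z":0,"y":-2,"roll":0}
    - {"x":5,"z":0,"y":0,"roll":0}
    - {"x":0,"z":0,"y":0,"roll":0}

```text
time: 3.27
tcp_pos: [0.5118, -0.1916, 0.0751]
tcp_rot: [[-0.001, -0.0, 1.0], [0.0, 1.0, 0.0], [-1.0, 0.0, -0.001]]
contact_force: [-0.2, 0.9, -0.1]
gripper_width: 0.0002
```

apply_moves:
  deltas:
    - {"x":1,"z":0,"y":0,"roll":0}
    - {"x":0,"z":0,"y":0,"roll":0}

```text
time: 3.43
tcp_pos: [0.5122, -0.1917, 0.0748]
tcp_rot: [[-0.0, -0.0, 1.0], [0.0, 1.0, 0.0], [-1.0, 0.0, -0.0]]
contact_force: [0.6, -0.2, -0.3]
gripper_width: -0.0001
```

apply_moves:
  deltas:
    - {"x":1,"z":0,"y":0,"roll":0}
    - {"x":0,"z":0,"y":0,"roll":0}

```text
time: 3.6
tcp_pos: [0.5123, -0.1918, 0.0739]
tcp_rot: [[0.0, -0.0, 1.0], [-0.0, 1.0, 0.0], [-1.0, -0.0, 0.0]]
contact_force: [-0.7, 0.5, -0.8]
gripper_width: -0.0001
```

apply_moves:
  deltas:
    - {"x":0.7,"z":0,"y":0,"roll":0}
    - {"x":0,"z":0,"y":0,"roll":0}

```text
time: 3.77
tcp_pos: [0.5123, -0.1917, 0.0732]
tcp_rot: [[-0.0, -0.0, 1.0], [-0.0, 1.0, 0.0], [-1.0, -0.0, -0.0]]
contact_force: [-0.7, -0.3, 0.2]
gripper_width: 0.0001
```

apply_moves:
  deltas:
    - {"x":0.7,"z":0,"y":0,"roll":0}
    - {"x":0,"z":0,"y":0,"roll":0}

```text
time: 3.93
tcp_pos: [0.5124, -0.1918, 0.0726]
tcp_rot: [[0.0, -0.0, 1.0], [-0.0, 1.0, 0.0], [-1.0, -0.0, 0.0]]
contact_force: [0.1, 0.2, 1.9]
gripper_width: -0.0002
```

apply_moves:
  deltas:
    - {"x":0.4,"z":0,"y":0,"roll":0}
    - {"x":0,"z":0,"y":0,"roll":0}

```text
time: 4.1
tcp_pos: [0.5124, -0.1919, 0.0725]
tcp_rot: [[0.0, -0.0, 1.0], [-0.0, 1.0, 0.0], [-1.0, -0.0, 0.0]]
contact_force: [-1.7, 0.2, 7.0]
gripper_width: 0.0002
```

apply_moves:
  deltas:
    - {"x":-0.2,"z":0,"y":2,"roll":0}
    - {"x":0,"z":0,"y":3,"roll":0}
    - {"x":0,"z":0,"y":3,"roll":0}

```text
time: 4.35
tcp_pos: [0.5124, -0.1839, 0.0728]
tcp_rot: [[0.0, -0.0, 1.0], [-0.0, 1.0, 0.0], [-1.0, -0.0, 0.0]]
contact_force: [-2.7, 0.4, 8.9]
gripper_width: -0.0002
```

apply_moves:
  deltas:
    - {"x":0,"z":0,"y":3,"roll":0}
    - {"x":0,"z":0,"y":3,"roll":0}

```text
time: 4.52
tcp_pos: [0.5124, -0.1778, 0.0729]
tcp_rot: [[0.0, -0.0, 1.0], [-0.0, 1.0, 0.0], [-1.0, -0.0, 0.0]]
contact_force: [-2.8, 0.4, 8.7]
gripper_width: 0.0004
```

apply_moves:
  deltas:
    - {"x":-0.5,"z":0,"y":3,"roll":0}
    - {"x":0,"z":0,"y":3,"roll":0}

```text
time: 4.68
tcp_pos: [0.5123, -0.1716, 0.073]
tcp_rot: [[0.0, -0.0, 1.0], [-0.0, 1.0, 0.0], [-1.0, -0.0, 0.0]]
contact_force: [-1.6, 0.8, 4.8]
gripper_width: 0.0004
```

Run:
```python
from h import *
for n in("scene",):
    d=get_image(n);im=d["image"]
    im=cv2.resize(im[160:320,160:330],None,fx=3.5,fy=3.5)
    cv2.imwrite(f"pics/{n}2.png",im)
```

```text
(no output)
```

View pics/scene2.png

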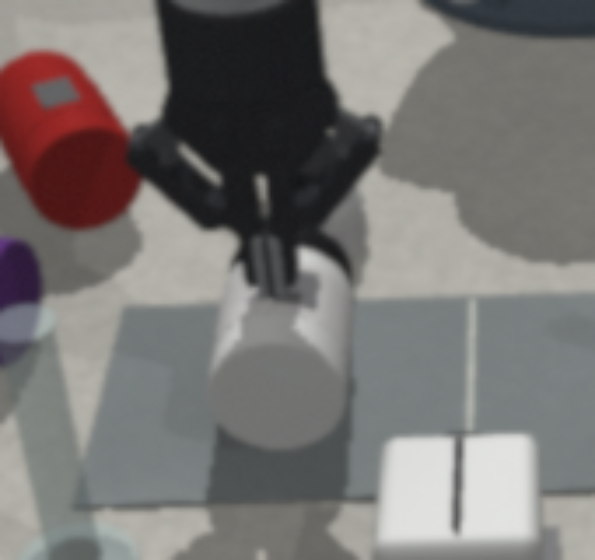

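It is rolling: the base moved from column 259 to 282 in the crop, and the label turned with it. I'll continue this stroke.

apply_moves:
  deltas:
    - {"x":0,"z":0,"y":4,"roll":0}
    - {"x":0,"z":0,"y":4,"roll":0}
    - {"x":0,"z":0,"y":4,"roll":0}
    - {"x":0,"z":0,"y":4,"roll":0}

```text
time: 5.07
tcp_pos: [0.5123, -0.1555, 0.073]
tcp_rot: [[0.0, -0.0, 1.0], [-0.0, 1.0, 0.0], [-1.0, -0.0, 0.0]]
contact_force: [-0.7, 0.7, 4.7]
gripper_width: 0.0001
```

apply_moves:
  deltas:
    - {"x":0,"z":0,"y":3,"roll":0}
    - {"x":0,"z":0,"y":2,"roll":0}
    - {"x":0,"z":0,"y":0,"roll":0}

```text
time: 5.32
tcp_pos: [0.5123, -0.1504, 0.0727]
tcp_rot: [[0.0, -0.0, 1.0], [0.0, 1.0, 0.0], [-1.0, 0.0, 0.0]]
contact_force: [-1.1, 0.9, 3.5]
gripper_width: 0.0001
```

apply_moves:
  deltas:
    - {"x":-10,"z":0,"y":0,"roll":0}
    - {"x":0,"z":0,"y":-22,"roll":0}
    - {"x":0,"z":0,"y":0,"roll":0}

```text
time: 5.57
tcp_pos: [0.5128, -0.175, 0.0838]
tcp_rot: [[0.002, 0.0, 1.0], [-0.001, 1.0, -0.0], [-1.0, -0.001, 0.002]]
contact_force: [-0.3, -0.1, -0.0]
gripper_width: 0.0001
```

```bash
cat >> h.py <<'E'
def base_scene(d,xb=.556):
    "base disc (shaded flat end) centre in scene -> y offset"
E
python3 - <<'E'
from h import *
d=get_image("scene");im=d["image"]
cv2.imwrite("pics/scene3.png",cv2.resize(im[160:320,160:330],None,fx=3.5,fy=3.5))
g=cv2.GaussianBlur(cv2.cvtColor(im,cv2.COLOR_BGR2GRAY),(3,3),0)
for r in(268,272,276):print(r,g[r,205:290])
d=get_image("top");cv2.imwrite("pics/top3.png",cv2.resize(d["image"][180:330,300:440],None,fx=4,fy=4))
E
```

```text
268 [125 125 125 125 125 125 125 124 121 118 116 115 115 115 115 116 116 116
 116 118 120 121 118 116 115 115 115 115 115 115 114 114 114 114 114 114
 114 114 114 114 114 115 115 115 115 115 115 115 115 115 115 115 115 115
 115 115 115 115 113 108 104 109 119 124 125 125 125 125 125 126 126 126
 126 126 126 125 124 124 124 124 124 125 125 126 125]
272 [124 125 124 124 125 124 123 122 119 117 115 114 114 114 114 114 114 115
 115 115 116 115 115 114 114 114 114 114 114 114 114 114 114 114 114 114
 114 114 114 114 114 114 114 114 114 114 114 114 114 114 114 114 114 114
 114 114 114 113 110 103  98 105 117 124 125 125 124 124 124 124 125 125
 126 125 125 125 125 125 125 125 125 125 125 125 125]
276 [123 123 123 123 124 124 124 123 121 118 116 115 114 114 114 114 114 114
 114 114 114 114 114 114 114 114 114 114 114 114 114 114 114 114 114 114
 114 114 114 114 114 114 114 114 114 114 114 114 114 114 113 113 113 113
 113 113 113 111 106 100 101 111 120 124 124 124 124 124 125 125 125 125
 125 125 124 124 124 124 124 124 125 125 126 126 126]
```

View pics/scene3.png

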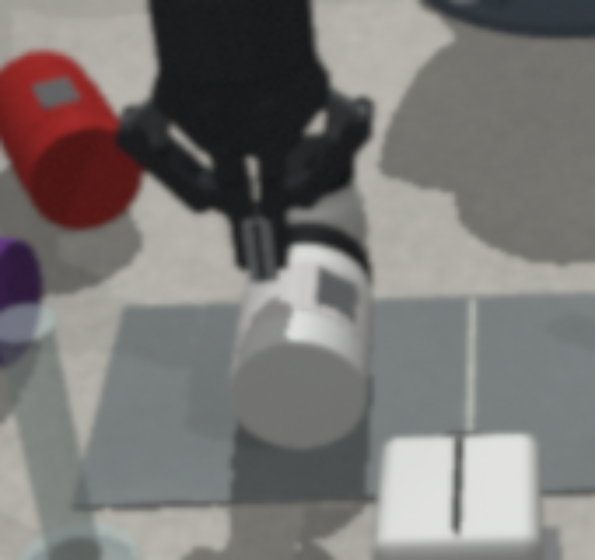

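View pics/top3.png

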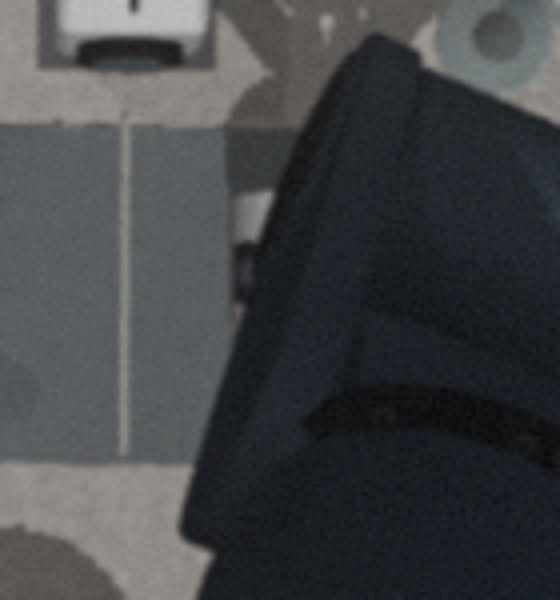

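apply_moves:
  deltas:
    - {"x":6,"z":0,"y":2,"roll":0}
    - {"x":4,"z":0,"y":0,"roll":0}
    - {"x":0,"z":0,"y":0,"roll":0}

```text
time: 5.92
tcp_pos: [0.5122, -0.1704, 0.0726]
tcp_rot: [[-0.0, -0.001, 1.0], [-0.0, 1.0, 0.001], [-1.0, -0.0, -0.0]]
contact_force: [-2.5, 0.3, 7.1]
gripper_width: 0.0001
```

apply_moves:
  deltas:
    - {"x":-0.3,"z":0,"y":2,"roll":0}
    - {"x":0,"z":0,"y":4,"roll":0}
    - {"x":0,"z":0,"y":4,"roll":0}
    - {"x":0,"z":0,"y":4,"roll":0}

```text
time: 6.25
tcp_pos: [0.5121, -0.156, 0.073]
tcp_rot: [[-0.0, -0.001, 1.0], [0.0, 1.0, 0.001], [-1.0, 0.0, -0.0]]
contact_force: [-1.5, -0.0, 5.9]
gripper_width: 0.0001
```

apply_moves:
  deltas:
    - {"x":-0.1,"z":0,"y":4,"roll":0}
    - {"x":0,"z":0,"y":4,"roll":0}
    - {"x":0,"z":0,"y":4,"roll":0}
    - {"x":0,"z":0,"y":4,"roll":0}

```text
time: 6.58
tcp_pos: [0.5121, -0.1401, 0.073]
tcp_rot: [[-0.0, -0.0, 1.0], [0.0, 1.0, 0.0], [-1.0, 0.0, -0.0]]
contact_force: [-1.4, 0.8, 2.5]
gripper_width: -0.0001
```

apply_moves:
  deltas:
    - {"x":0,"z":0,"y":4,"roll":0}
    - {"x":0,"z":0,"y":4,"roll":0}
    - {"x":0,"z":0,"y":3,"roll":0}
    - {"x":0,"z":0,"y":2,"roll":0}
    - {"x":0,"z":0,"y":0,"roll":0}

```text
time: 7.0
tcp_pos: [0.5123, -0.1274, 0.0731]
tcp_rot: [[0.0, -0.0, 1.0], [0.0, 1.0, 0.0], [-1.0, 0.0, 0.0]]
contact_force: [0.6, 0.5, 0.7]
gripper_width: 0.0002
```

apply_moves:
  deltas:
    - {"x":-10,"z":0,"y":0,"roll":0}
    - {"x":0,"z":0,"y":-22,"roll":0}
    - {"x":0,"z":0,"y":0,"roll":0}

```text
time: 7.25
tcp_pos: [0.513, -0.152, 0.0845]
tcp_rot: [[0.002, 0.0, 1.0], [-0.001, 1.0, -0.0], [-1.0, -0.001, 0.002]]
contact_force: [0.1, 0.6, 0.6]
gripper_width: 0.0
```

Run:
```python
from h import *
d=get_image("scene");im=d["image"]
cv2.imwrite("pics/scene4.png",cv2.resize(im[160:320,160:330],None,fx=3.5,fy=3.5))
```

```text
(no output)
```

View pics/scene4.png

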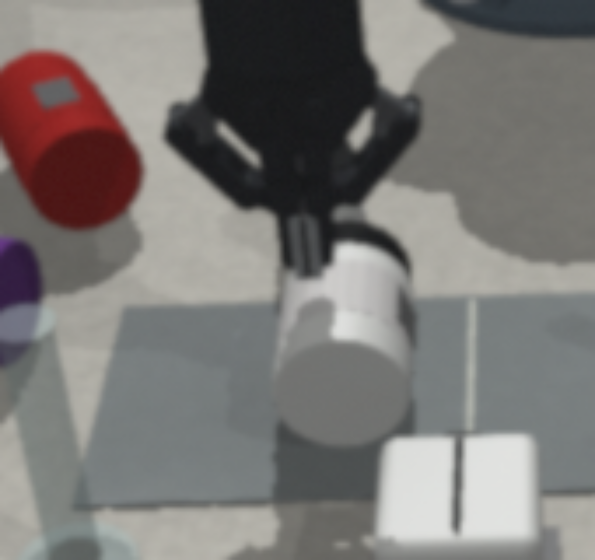

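apply_moves:
  deltas:
    - {"x":6,"z":0,"y":2,"roll":0}
    - {"x":4.3,"z":0,"y":0,"roll":0}
    - {"x":0,"z":0,"y":0,"roll":0}

```text
time: 7.55
tcp_pos: [0.5122, -0.1474, 0.0728]
tcp_rot: [[-0.0, -0.001, 1.0], [-0.0, 1.0, 0.001], [-1.0, -0.0, -0.0]]
contact_force: [-2.8, 0.2, 5.4]
gripper_width: 0.0002
```

apply_moves:
  deltas:
    - {"x":-0.2,"z":0,"y":2,"roll":0}
    - {"x":0,"z":0,"y":4,"roll":0}
    - {"x":0,"z":0,"y":4,"roll":0}
    - {"x":0,"z":0,"y":4,"roll":0}

```text
time: 7.88
tcp_pos: [0.5121, -0.133, 0.073]
tcp_rot: [[-0.0, -0.001, 1.0], [0.0, 1.0, 0.001], [-1.0, 0.0, -0.0]]
contact_force: [-1.0, 0.6, 4.1]
gripper_width: 0.0
```

apply_moves:
  deltas:
    - {"x":0.1,"z":0,"y":4,"roll":0}
    - {"x":0,"z":0,"y":4,"roll":0}
    - {"x":0,"z":0,"y":4,"roll":0}
    - {"x":0,"z":0,"y":4,"roll":0}

```text
time: 8.22
tcp_pos: [0.5122, -0.1172, 0.073]
tcp_rot: [[-0.0, -0.0, 1.0], [0.0, 1.0, 0.0], [-1.0, 0.0, -0.0]]
contact_force: [-1.9, -0.5, 4.6]
gripper_width: 0.0005
```

apply_moves:
  deltas:
    - {"x":0.1,"z":0,"y":4,"roll":0}
    - {"x":0,"z":0,"y":4,"roll":0}
    - {"x":0,"z":0,"y":2,"roll":0}
    - {"x":0,"z":0,"y":2,"roll":0}
    - {"x":0,"z":0,"y":0,"roll":0}

```text
time: 8.63
tcp_pos: [0.5122, -0.1054, 0.0727]
tcp_rot: [[-0.0, -0.0, 1.0], [0.0, 1.0, 0.0], [-1.0, 0.0, -0.0]]
contact_force: [-0.8, 0.5, -0.1]
gripper_width: -0.0002
```

apply_moves:
  deltas:
    - {"x":-10,"z":0,"y":0,"roll":0}
    - {"x":0,"z":0,"y":-22,"roll":0}
    - {"x":0,"z":0,"y":0,"roll":0}

```text
time: 8.88
tcp_pos: [0.513, -0.1299, 0.084]
tcp_rot: [[0.002, 0.0, 1.0], [-0.001, 1.0, -0.0], [-1.0, -0.001, 0.002]]
contact_force: [-1.0, -0.4, 0.2]
gripper_width: -0.0001
```

Run:
```python
from h import *
d=get_image("scene");im=d["image"]
cv2.imwrite("pics/scene5.png",cv2.resize(im[160:320,160:330],None,fx=3.5,fy=3.5))
```

```text
(no output)
```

View pics/scene5.png

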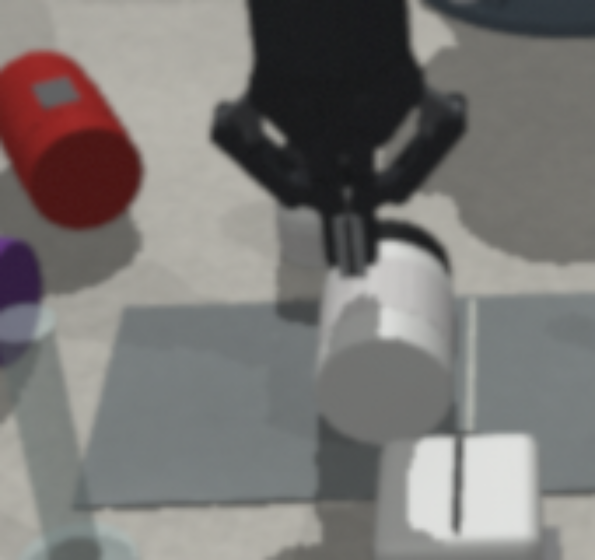

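apply_moves:
  deltas:
    - {"x":6,"z":0,"y":2,"roll":0}
    - {"x":4.3,"z":0,"y":0,"roll":0}
    - {"x":0,"z":0,"y":0,"roll":0}

```text
time: 9.18
tcp_pos: [0.5123, -0.1254, 0.0728]
tcp_rot: [[-0.0, -0.001, 1.0], [-0.0, 1.0, 0.001], [-1.0, -0.0, -0.0]]
contact_force: [-3.4, -0.6, 8.7]
gripper_width: -0.0001
```

apply_moves:
  deltas:
    - {"x":-0.4,"z":0,"y":2,"roll":0}
    - {"x":0,"z":0,"y":4,"roll":0}
    - {"x":0,"z":0,"y":4,"roll":0}
    - {"x":0,"z":0,"y":4,"roll":0}

```text
time: 9.52
tcp_pos: [0.5122, -0.111, 0.073]
tcp_rot: [[-0.0, -0.001, 1.0], [0.0, 1.0, 0.001], [-1.0, 0.0, -0.0]]
contact_force: [-0.7, 0.4, 6.4]
gripper_width: 0.0001
```

apply_moves:
  deltas:
    - {"x":0,"z":0,"y":4,"roll":0}
    - {"x":0,"z":0,"y":4,"roll":0}
    - {"x":0,"z":0,"y":4,"roll":0}
    - {"x":0,"z":0,"y":4,"roll":0}

```text
time: 9.85
tcp_pos: [0.5122, -0.0949, 0.0729]
tcp_rot: [[-0.0, -0.001, 1.0], [0.0, 1.0, 0.001], [-1.0, 0.0, -0.0]]
contact_force: [-1.0, -0.3, 4.4]
gripper_width: -0.0002
```

apply_moves:
  deltas:
    - {"x":0.1,"z":0,"y":4,"roll":0}
    - {"x":0,"z":0,"y":4,"roll":0}
    - {"x":0,"z":0,"y":2,"roll":0}
    - {"x":0,"z":0,"y":2,"roll":0}
    - {"x":0,"z":0,"y":0,"roll":0}

```text
time: 10.27
tcp_pos: [0.5121, -0.0833, 0.0726]
tcp_rot: [[-0.0, -0.001, 1.0], [0.0, 1.0, 0.001], [-1.0, 0.0, -0.0]]
contact_force: [-0.6, -1.2, -0.2]
gripper_width: 0.0002
```

apply_moves:
  deltas:
    - {"x":-10,"z":0,"y":0,"roll":0}
    - {"x":0,"z":0,"y":-22,"roll":0}
    - {"x":0,"z":0,"y":0,"roll":0}

```text
time: 10.52
tcp_pos: [0.5129, -0.1079, 0.084]
tcp_rot: [[0.002, 0.0, 1.0], [-0.001, 1.0, -0.0], [-1.0, -0.001, 0.002]]
contact_force: [0.9, -0.3, -0.6]
gripper_width: 0.0001
```

Run:
```python
from h import *
d=get_image("scene");im=d["image"]
cv2.imwrite("pics/scene6.png",cv2.resize(im[160:320,190:360],None,fx=3.5,fy=3.5))
print("col now for y=",[(y,proj(d,np.array([.556,y,.038]))) for y in(-.1024,-.0969,-.0745)])
d=get_image("wrist");cv2.imwrite("pics/wrist6.png",d["image"])
```

```text
col now for y= [(-0.1024, (np.float64(278.3329552950351), np.float64(271.25747423982))), (-0.0969, (np.float64(281.45211986010924), np.float64(271.1329393031949))), (-0.0745, (np.float64(294.14995844045205), np.float64(270.6259687699357)))]
```

View pics/scene6.png

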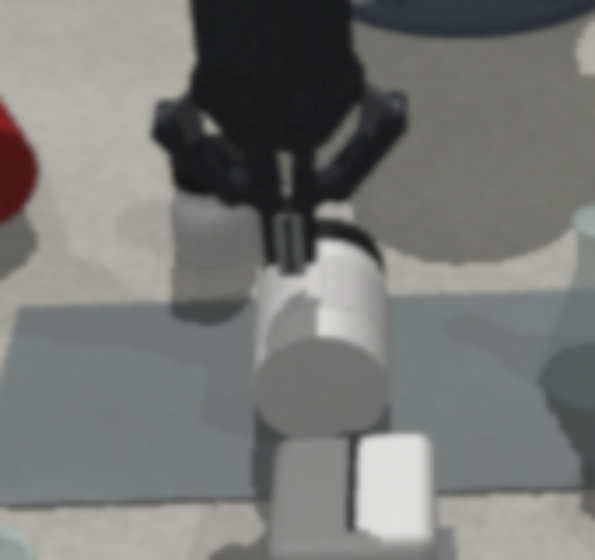

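View pics/wrist6.png

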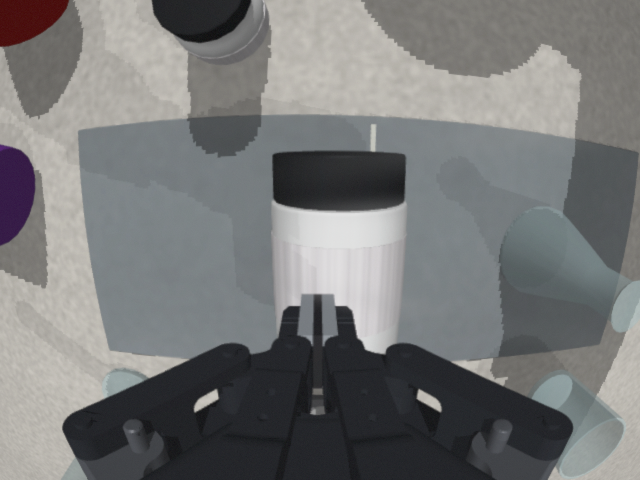

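apply_moves:
  deltas:
    - {"x":6,"z":0,"y":2,"roll":0}
    - {"x":4.1,"z":0,"y":0,"roll":0}
    - {"x":0,"z":0,"y":0,"roll":0}

```text
time: 10.87
tcp_pos: [0.5123, -0.1034, 0.0728]
tcp_rot: [[-0.0, -0.001, 1.0], [-0.0, 1.0, 0.001], [-1.0, -0.0, -0.0]]
contact_force: [-1.9, -0.3, 8.0]
gripper_width: 0.0002
```

apply_moves:
  deltas:
    - {"x":-0.2,"z":0,"y":2,"roll":0}
    - {"x":0,"z":0,"y":4,"roll":0}
    - {"x":0,"z":0,"y":4,"roll":0}
    - {"x":0,"z":0,"y":4,"roll":0}

```text
time: 11.2
tcp_pos: [0.5122, -0.0891, 0.073]
tcp_rot: [[-0.0, -0.001, 1.0], [0.0, 1.0, 0.001], [-1.0, 0.0, -0.0]]
contact_force: [-1.4, -0.0, 6.6]
gripper_width: 0.0001
```

apply_moves:
  deltas:
    - {"x":0,"z":0,"y":4,"roll":0}
    - {"x":0,"z":0,"y":4,"roll":0}
    - {"x":0,"z":0,"y":4,"roll":0}
    - {"x":0,"z":0,"y":4,"roll":0}

```text
time: 11.53
tcp_pos: [0.5121, -0.0731, 0.0729]
tcp_rot: [[-0.0, -0.001, 1.0], [0.0, 1.0, 0.001], [-1.0, 0.0, -0.0]]
contact_force: [-0.8, 0.3, 4.7]
gripper_width: 0.0002
```

apply_moves:
  deltas:
    - {"x":0.1,"z":0,"y":4,"roll":0}
    - {"x":0,"z":0,"y":3,"roll":0}
    - {"x":0,"z":0,"y":2,"roll":0}
    - {"x":0,"z":0,"y":1,"roll":0}
    - {"x":0,"z":0,"y":0,"roll":0}

```text
time: 11.95
tcp_pos: [0.5121, -0.0635, 0.0726]
tcp_rot: [[-0.0, -0.0, 1.0], [0.0, 1.0, 0.0], [-1.0, 0.0, -0.0]]
contact_force: [0.3, -0.1, 0.0]
gripper_width: -0.0001
```

Run:
```python
from h import *
d=get_image("scene");im=d["image"]
cv2.imwrite("pics/scene7.png",cv2.resize(im[160:320,190:360],None,fx=3.5,fy=3.5))
```

```text
(no output)
```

View pics/scene7.png

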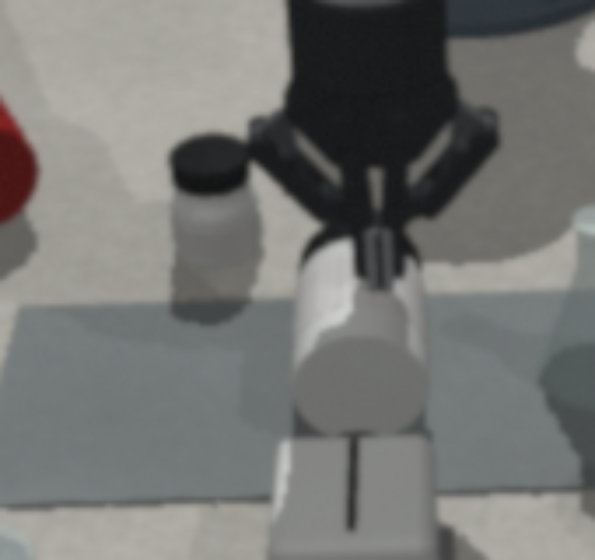

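The base centre is at about column 293, against 294 for the line, so it is within 2 mm. I'll lift off and clear the view for a check from the top.

apply_moves:
  deltas:
    - {"x":-10,"z":0,"y":0,"roll":0}
    - {"x":-35,"z":0,"y":0,"roll":0}
    - {"x":-35,"z":0,"y":0,"roll":0}
    - {"x":-35,"z":0,"y":0,"roll":0}
    - {"x":-35,"z":0,"y":0,"roll":0}

```text
time: 12.42
tcp_pos: [0.5119, -0.0638, 0.2253]
tcp_rot: [[0.0, 0.0, 1.0], [-0.0, 1.0, -0.0], [-1.0, -0.0, 0.0]]
contact_force: [0.3, 0.4, -0.0]
gripper_width: -0.0001
```

apply_moves:
  deltas:
    - {"x":0,"z":-18,"y":36,"roll":0}
    - {"x":0,"z":-18,"y":36,"roll":0}
    - {"x":0,"z":-18,"y":36,"roll":0}
    - {"x":0,"z":-18,"y":36,"roll":0}
    - {"x":0,"z":-18,"y":36,"roll":0}

```text
time: 12.83
tcp_pos: [0.4211, 0.1174, 0.2237]
tcp_rot: [[0.001, 0.001, 1.0], [0.0, 1.0, -0.001], [-1.0, 0.0, 0.001]]
contact_force: [1.0, 0.3, -0.1]
gripper_width: -0.0001
```

apply_moves:
  deltas:
    - {"x":0,"z":-18,"y":36,"roll":0}
    - {"x":0,"z":-18,"y":36,"roll":0}
    - {"x":0,"z":-18,"y":36,"roll":0}
    - {"x":0,"z":-18,"y":36,"roll":0}
    - {"x":0,"z":-18,"y":36,"roll":0}

```text
time: 13.25
tcp_pos: [0.331, 0.2977, 0.2238]
tcp_rot: [[0.001, 0.0, 1.0], [0.001, 1.0, -0.0], [-1.0, 0.001, 0.001]]
contact_force: [0.7, -0.3, 0.7]
gripper_width: 0.0001
```

Run:
```python
from h import *
d=get_image("scene");im=d["image"]
cv2.imwrite("pics/scene8.png",cv2.resize(im[160:320,190:360],None,fx=3.5,fy=3.5))
d=get_image("top");cv2.imwrite("pics/top8.png",cv2.resize(d["image"][140:290,260:400],None,fx=4,fy=4))
b,m,yaw,k=jar(d,thr=95);print(b,m,np.degrees(yaw))
g=d["image"].astype(int).sum(2)//3
for r in(235,245,255,265):print(r,g[r,305:360])
```

```text
(317, 228, 33, 46) [ 0.51389166 -0.07829102  0.05      ] 0.3488214378299716
235 [ 79  79  78  75  76  75  76  74  77  77  81  92  95 108 110 115 121 127
 132 133 137 144 139 146 151 150 159 158 152 152 158 152 154 145 150 152
 147 147 137 137 133 124 117 109  93  86  77  77  76  82  80  75  78  79
  79]
245 [ 74  79  75  81  80  78  78  79  74  84  78  92  98 102 108 116 121 119
 128 135 140 138 144 139 141 146 151 150 145 146 150 146 141 140 145 139
 139 140 135 130 121 115 112 109  90  77  73  74  78  71  71  75  67  74
  77]
255 [ 83  81  82  74  75  79  79  76  76  73  81  86  97  99 105 109 118 120
 127 130 134 141 140 140 139 147 151 152 147 147 144 147 145 143 142 142
 135 140 138 127 123 116 114 107  97  84  77  71  75  72  76  72  71  75
  72]
265 [ 79  81  79  80  76  78  75  75  70  76  77  92 100 101 115 118 123 129
 136 138 137 144 144 145 146 148 154 155 155 152 152 146 148 152 148 145
 142 136 139 131 126 121 115 108  99  83  77  76  75  75  71  72  79  71
  72]
```

View pics/top8.png

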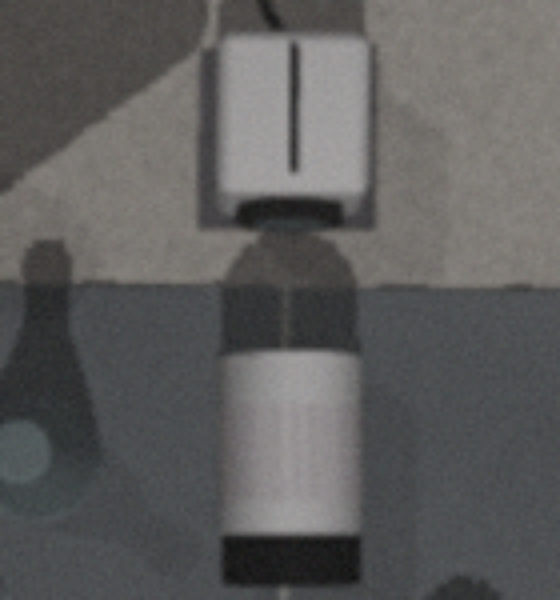

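View pics/scene8.png

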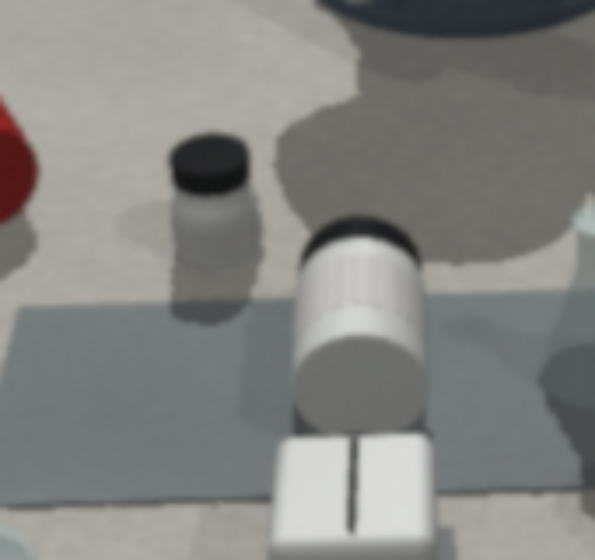

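The jar lies over the aiming line and is square to the reader: about 1.5 mm off centre, with roughly 0.5° of yaw. Nothing else has moved, so I'm handing in.

```bash
python3 -c "
from station import order
print(order.close_job())"
```

```text
the job is handed in; nothing more can be done
None
```

The jar now lies at rest over the aiming line with its base facing the reader window. I rolled it about 105 mm along the mat, roughly 170°, in five strokes with the shut fingertips on its top. Then I lifted clear, retreated and handed in at about 13 s.

- **Centring:** in the last top view the jar's axis is about 1.5 mm from the aiming line, and the scene view puts it about 2 mm short. The limit is 10 mm.
- **Squareness and distance:** the axis is within about 1° of the line. The base is at about x = 0.556 m, which I estimate is 60–70 mm in front of the reader. I did not measure that gap precisely.
- **Press force:** the force was mostly 3–7 N but peaked at about 9 N, above the 2–5 N suggested as a light press. No slip was seen: the jar moved half the finger travel on each stroke.
- **Surroundings:** the reader, tub and flask looked undisturbed in the last pictures. The measuring cylinder and beaker were outside the final crops, so I did not check them at the end, but the arm never went near them.

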